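Open the purge valve to its back seat and ease it off

TASK

Open the purge-gas valve on the steel table: wind its handwheel counterclockwise by the upright handle, following the wheel as it climbs, until the spindle comes up firmly but not hard against its back seat. Then wind it back a quarter turn so that it cannot stick open, and let go. Do not disturb the things lying beside it.

Things in the scene. Friction and masses are not known exactly. Their poses are not given: they have to be found in the camera images.
- valve: stainless globe valve in a pipe loop on a base plate (92 x 160 x 8 mm) bolted to the table; fixed. Origin: centre of the plate's underside, on the spindle axis; z up, y along the pipe. Its body reaches 86.8 mm up and carries the bonnet.
- bonnet: bonnet of the valve, fixed on it: 68 mm bolted flange, brass gland, two thin pillars and a yoke bridge (30 x 64 mm) with a brass yoke nut, 112 mm high in all. Origin: centre of its flange's underside, on the spindle axis, 86.8 mm over the table; z up. The back seat is inside it, out of sight, at a height that differs with wear: it can only be felt.
- spindle: rising spindle, 14 mm thick, in the valve's axis; origin as for wheel_hub, z up. Quick thread: a full turn of the wheel counterclockwise seen from above (opening) lifts it, with wheel and handle, 16 mm. It starts about 1 to 2 turns (at least 0.95) short of the back seat. Thread friction is about 0.12 N m (2 to 3 N along the path of the handle while turning); it stays where it is left.
- wheel_hub (a point): centre of the handwheel in the plane of its rim, on the spindle axis; x points to the handle. The wheel is grey, three-spoked, 123 mm across, rim 15 mm thick; a nut reaches 19 mm above this point. At the back seat the force along the handle's path climbs by about 1.5 N per mm of handle travel: 6 to 12 N seats the spindle firmly, above 16 N (300 N on the seat) it jams.
- handle_mid (a point): centre (half-way up) of the black upright handle, 54 mm tall and 21 mm thick, on the rim 54 mm from the spindle axis; this point is 38.5 mm over the plane of the rim. The handle spins freely on its own upright pin, so a hand can hold it from above without turning while taking it round. It does not come off.
- can_carrier: black plastic six-can carrier, 134 x 200 x 17 mm, lying loose on the table; bystander. Origin: centre of its underside.
- spare_cap: stainless ferrule cap, 50 mm across, 10 mm high, lying loose; bystander. Origin: centre of its underside.
- open_wrench: steel combination wrench, 31 x 190 x 6 mm, lying loose; bystander. Origin: centre of its underside.

How it is judged (in metres and radians):
On the way, in this order (a step that is already met when the one before it is completed fails the run):
1. the spindle's shoulder is pressed against the back seat inside the bonnet (over 40 N) (contact force between spindle and bonnet above 40 N), for 0.1 s.
2. the spindle is wound back off the seat, by about an eighth of a turn or more (contact force between spindle and bonnet below 1 N and z of wheel_hub in the frame of bonnet below 0.1636 m), for 0.2 s.
At the end, for the whole second after the job is handed in: the spindle stands still, free of the back seat, a quarter turn below it give or take about an eighth (1.6 to 6.4 mm of spindle travel below the mean height of the seat) (all of step 2 and z of wheel_hub in the frame of bonnet above 0.1588 m and linear speed of spindle below 0.003 m/s); the robot touches nothing.
It fails at once if the spindle is jammed against its back seat (over 300 N on the seat, about 16 N along the path of the handle) (contact force between spindle and bonnet above 300 N).
It fails at once if a bystander is shifted by more than 3 cm (distance of any of can_carrier, spare_cap, open_wrench from where it was at the start of the episode above 0.03 m).
It also fails if it takes over 72 s, if anything falls off the work surface, if the arm or the gripper's body presses on something with over 40 N, if the wrist force passes 120 N, or if a joint passes its speed limit or range.

ROBOT

A 6-joint arm with a two-finger parallel gripper is mounted at the origin on a cart in front of the work surface, level with it; the furniture and walls round the work are solid. World frame = base frame: x ahead of the robot, y to its left, z up, the work surface at z = 0. Lengths are in m, angles in degrees, forces in N, time in s.
With the tool pointing down it reaches from about 0.4 to 0.825 m from the base axis. Payload 7 kg.
Tool frame: the origin (TCP) lies on the centre line of the jaws, within the pads' length; the fingertips stand 14 mm ahead of it and the grasp point (between the pads) lies 5 mm behind it; z points along the fingers, x is the direction in which the jaws open and shut, and the axes are right-handed (so a half turn about z gives the same grasp; the last joint's range is limited). The gripper opens to 88 mm and grips with 3 to 60 N. Pads are 19 mm wide; open, the fingers measure 130 mm over their backs; the gripper's body (78 mm by 193 mm) begins 47 mm behind the grasp point.
Start: joints at [-53.852, 20.546, 0.682, 0, -70.136, -16.507], TCP at [0.227, -0.636, 0.241] pointing down, gripper open.
Joint ranges: [-176.03, 176.03], [-82.01, 121.73], [-58.28, 71.71], [-173.87, 95.51], [-174.79, -0.11], [-173.66, 173.66]. Speed limits (degrees/s): [136.94, 136.94, 172.46, 180, 180, 180].

INTERFACE

Orientations are given as [roll, pitch, yaw] about the fixed x, y, z axes, in that order (R = Rz(yaw) Ry(pitch) Rx(roll)).
In Python, from plant import * gives the robot as it stands.
- The arm moves only by the shell command python3 -m handwheel 'ROWS' [OPENING]. ROWS is JSON, a list of rows, each a list of 2 entries, a list of its own where there are three numbers: the shift along the tool's x, y, z each as a share of 0.2 m, from -1 to 1, then the turn, a rotation vector about the tool's x, y, z each as a share of 360 degrees, from -1 to 1. In form: [[[tx, ty, tz], [ax, ay, az]], ...]. A call has 1 to 5 rows; each row is the pose to reach, as a shift and turn from the pose commanded when the call began, along the tool's axes at that moment, turning the shorter way round; what a row does not reach only later rows make up. A row lasts 1/12 s, in which the tool goes at most 41.7 mm and 7.16 degrees, less where a joint would pass 70% of its speed; a pose out of reach is approached as far as the arm can. A call with a number of a shift or a turn outside -1 to 1 is refused whole. A call with a gripper value outside its range is refused whole. OPENING is the closure, from -1 (fully open) to 1 (shut), set as the call begins (- or left out, the last holds). The fingers move at their own pace and stop on an object; the grip force is fixed at half the most. Time passes only in rows, so rows that repeat a pose let the fingers close. It gives the time, the measured TCP pose, the force and the opening at its end, in the units of the state.
- get_obs(): the state, without advancing time (a new reading comes with each control period).
- snapshot(name): name is "scene" or "top"; returns a dict with "color" (480x640x3 uint8, red, green, blue), "z_map" (480x640 float32, m along the optical axis (not along the pixel's ray), 0 where there is no reading), "intrinsics" (3x3 intrinsics, pixels), "rvec" (rotation vector, rad) and "tvec" (3), from world to camera coordinates, as OpenCV has them. Camera axes: x right, y down, z forward; pixel columns grow to the right and rows downward; lengths in m; the calibration is good to about 2 mm. A picture is of the moment at which its call begins.
- close_job(): hands the job in, once; it reports no verdict.
The state is a dict: "clock": time; "joint_pos": joint angles; "qvel": joint speeds; "tau": joint torques, N m; "tool_pos": TCP position; "orientation": TCP orientation; "force": force on the tool from outside, world axes, zero at the start; "moment": the same for the moment, N m; "opening": finger opening in m.
Only numpy, scipy, OpenCV 4.12 (cv2) and the standard library are available. Lean on these libraries where they do the work, as an engineer would, in place of code of your own. Each camera call takes 0.05 s, during which the arm holds its last target. There are 200 camera calls.

## Working session

There is one attempt and no reset: what is moved stays moved. The work goes in short steps, Python scripts to look and compute and a shell command to move; the robot and the scene stay as the last step left them, time stands still between calls to the robot, and variables do not carry over. Pictures are saved under pics/ and viewed, about 8 in all and at most 12, crops included, and the job is handed in when it is done.

```bash
ls; mkdir -p pics; python3 - <<'E'
from plant import *
import cv2,numpy as np
print(get_obs())
for n in("scene","top"):
    s=snapshot(n); cv2.imwrite(f"pics/{n}0.png",s["color"][:,:,::-1]); np.savez(f"{n}0.npz",**s)
    R=cv2.Rodrigues(np.array(s["rvec"]))[0]; print(n,-R.T@np.array(s["tvec"]).ravel(),R[2],s["intrinsics"])
E
```

```text
pics
{'clock': 0.0, 'joint_pos': array([-5.38520283e+01,  2.05900543e+01,  6.31299177e-01, -2.10129590e-02,
       -7.01350819e+01, -1.65068037e+01]), 'qvel': array([ 0.04152908,  0.0510364 , -0.04330801, -0.01585077, -0.06206341,
       -0.08235464]), 'tau': array([ 1.08488846e-04, -5.82706475e+01,  2.93060589e+01,  6.99741259e+00,
        6.76023628e-03, -2.32443081e-04]), 'tool_pos': array([ 0.2266975 , -0.63527578,  0.23961665]), 'orientation': array([-1.79992275e+02, -9.55826854e-02,  1.09634005e+02]), 'force': array([-0.47751652,  0.65959313,  0.53442188]), 'moment': array([ 0.00343517,  0.0067261 , -0.01110026]), 'opening': 0.08760296541188267}
scene [ 0.06922594 -0.63702261  0.54647454] [ 0.43361593  0.79209274 -0.42961183] [[521.01670789   0.         317.38582497]
 [  0.         521.01670789 236.33307615]
 [  0.           0.           1.        ]]
top [0.32759752 0.06404627 1.13119336] [ 0.10604701 -0.01294434 -0.99427686] [[468.42995872   0.         322.04710485]
 [  0.         468.42995872 242.89563339]
 [  0.           0.           1.        ]]
```

View pics/scene0.png

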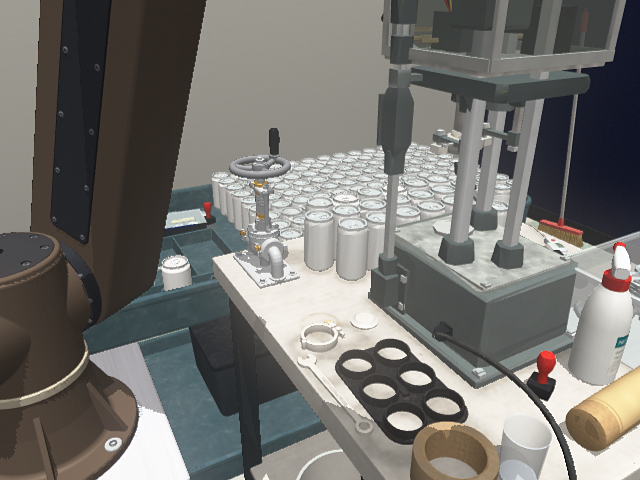

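View pics/top0.png

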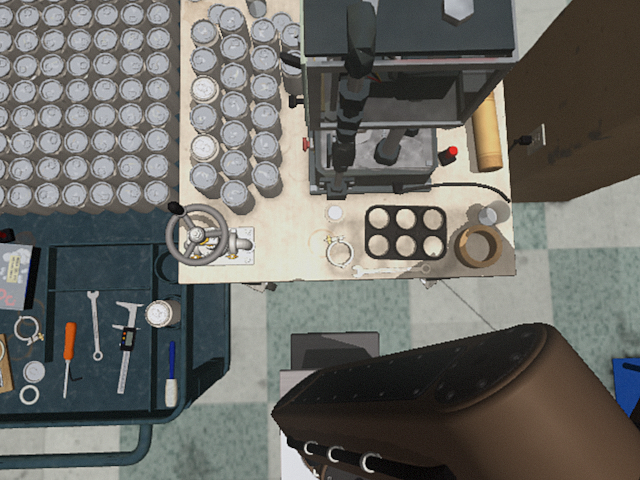

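The scene view shows the valve with its wheel centre near (260,165) and the black handle at (274,140). In the top view the wheel centre is near (197,235) and the handle at (176,208). The bystanders are to the right, around (335,213), (405,232) and (390,270).

```bash
cat > h.py <<'E'
import numpy as np,cv2
def load(n): return dict(np.load(n))
def cam(s):
    R=cv2.Rodrigues(np.array(s["rvec"]))[0]; t=np.array(s["tvec"]).ravel(); return R,t,np.array(s["intrinsics"])
def pts(s):
    R,t,K=cam(s); v,u=np.mgrid[:480,:640]; z=s["z_map"]
    P=np.stack([(u-K[0,2])/K[0,0]*z,(v-K[1,2])/K[1,1]*z,z],-1); return (P-t)@R
def comp(s,box,zr,dark=None):
    u0,v0,u1,v1=box; P=pts(s)[v0:v1,u0:u1]; m=(s["z_map"][v0:v1,u0:u1]>0)&(P[...,2]>zr[0])&(P[...,2]<zr[1])
    if dark: m&=s["color"][v0:v1,u0:u1].max(-1)<dark
    return P[m]
def circ(p):
    A=np.c_[2*p[:,:2],np.ones(len(p))]; x=np.linalg.lstsq(A,(p[:,:2]**2).sum(1),rcond=None)[0]
    return x[:2],np.sqrt(x[2]+x[0]**2+x[1]**2)
E
python3 - <<'E'
from h import *
np.set_printoptions(precision=4,suppress=True)
for n,bw,bh in(("top0.npz",(160,195,235,272),(160,195,192,222)),("scene0.npz",(222,145,300,190),(264,122,284,158))):
    s=load(n); p=comp(s,bw,(.18,.36)); print(n,len(p),np.histogram(p[:,2],bins=np.arange(.18,.37,.01)))
    print(p.min(0),p.max(0),np.median(p,0))
    h=comp(s,bh,(.2,.4),55); print("handle",len(h),h.min(0),h.max(0),np.median(h,0))
for n in("top0.npz",):
    s=load(n);P=pts(s)
    for u,v in((335,213),(405,232),(390,270),(203,80),(205,175),(237,195)): print(u,v,P[v,u])
E
```

```text
top0.npz 2205 (array([ 104,   60,    1,    3,  267, 1526,   80,   12,   16,   24,   47,
         65,    0,    0,    0,    0,    0,    0]), array([0.18, 0.19, 0.2 , 0.21, 0.22, 0.23, 0.24, 0.25, 0.26, 0.27, 0.28,
       0.29, 0.3 , 0.31, 0.32, 0.33, 0.34, 0.35, 0.36]))
[0.3866 0.2331 0.1802] [0.508  0.3548 0.2959] [0.4463 0.2961 0.2342]
handle 157 [0.4752 0.3124 0.23  ] [0.4989 0.3396 0.2959] [0.4884 0.3192 0.2878]
scene0.npz 1422 (array([ 88,  95,   9,   5, 546, 571,  66,  42,   0,   0,   0,   0,   0,
         0,   0,   0,   0,   0]), array([0.18, 0.19, 0.2 , 0.21, 0.22, 0.23, 0.24, 0.25, 0.26, 0.27, 0.28,
       0.29, 0.3 , 0.31, 0.32, 0.33, 0.34, 0.35, 0.36]))
[0.3865 0.2311 0.1801] [0.5055 0.3513 0.2595] [0.4439 0.2883 0.2296]
handle 200 [0.4823 0.3096 0.2407] [0.4996 0.327  0.2925] [0.4884 0.3158 0.2681]
335 213 [0.5191 0.0162 0.011 ]
405 232 [ 0.4687 -0.1516  0.0106]
390 270 [ 0.3781 -0.1124  0.0051]
203 80 [0.8116 0.3098 0.1172]
205 175 [0.5919 0.3045 0.1198]
237 195 [0.5464 0.2352 0.1159]
```

```bash
python3 - <<'E'
from h import *
np.set_printoptions(precision=4,suppress=True)
T=load("top0.npz");S=load("scene0.npz")
for s,b in((T,(160,195,235,272)),(S,(222,145,300,190))):
    p=comp(s,b,(.222,.245)); c=np.array([.447,.294])
    for _ in range(5):
        r=np.hypot(*(p[:,:2]-c).T); q=p[(r>.045)&(r<.066)]; c,R=circ(q)
    z=np.percentile(q[:,2],[5,50,95]); print("rim",c,R,len(q),z)
h=comp(T,(160,195,192,222),(.285,.30),60); print("T handle top",len(h),(h.min(0)+h.max(0))/2,h.max(0)-h.min(0),h.mean(0))
h=comp(S,(264,122,284,158),(.245,.292),60); print("S handle",(h.min(0)+h.max(0))/2,h.max(0)-h.min(0),h.mean(0))
P=np.r_[pts(T).reshape(-1,3),pts(S).reshape(-1,3)]
for y in np.arange(-.6,.7,.1):
    m=(abs(P[:,1]-y)<.05)&(P[:,0]>.2)&(P[:,0]<.9)&(P[:,2]>.22)&(P[:,2]<.8)
    if m.any(): print(round(y,1),m.sum(),"xmin",np.percentile(P[m,0],.5),"z at xmin",P[m][P[m,0].argmin(),2])
E
```

```text
rim [0.4462 0.2924] 0.05389897813556586 1338 [0.2296 0.2347 0.238 ]
rim [0.4456 0.2882] 0.054000770621186876 843 [0.2237 0.2312 0.2362]
T handle top 95 [0.4916 0.3221 0.2905] [0.0189 0.0193 0.0109] [0.4912 0.3215 0.2913]
S handle [0.491  0.3183 0.2686] [0.0173 0.0174 0.0465] [0.4895 0.3163 0.2691]
-0.2 13065 xmin 0.2139976979805007 z at xmin 0.6848882999479304
-0.1 28673 xmin 0.20124805841323812 z at xmin 0.5201502081635442
-0.0 34380 xmin 0.20069660073899262 z at xmin 0.7729905899553096
0.1 3720 xmin 0.5684740052274289 z at xmin 0.5851043600290402
0.2 588 xmin 0.4052535109529346 z at xmin 0.22503993012136772
0.3 2818 xmin 0.3870225454562472 z at xmin 0.22788215603451392
0.4 25 xmin 0.42752982968831693 z at xmin 0.23055182693156234
```

```bash
python3 - <<'E'
from h import *
np.set_printoptions(precision=3,suppress=True)
T=load("top0.npz");S=load("scene0.npz")
P=np.r_[pts(T)[:265].reshape(-1,3),pts(S)[:,215:].reshape(-1,3)]
for y in np.arange(-.6,.2,.1):
    m=(abs(P[:,1]-y)<.05)&(P[:,0]>.3)&(P[:,0]<.9)&(P[:,2]>.15)&(P[:,2]<.9)
    if m.any(): print(round(y,1),m.sum(),"x",np.percentile(P[m,0],[.2,2,10]),"z at xmin",P[m][P[m,0].argmin(),2])
from plant import *
print(get_obs()["clock"])
from scipy.spatial.transform import Rotation as Rn
o=get_obs();R=Rn.from_euler('xyz',o['orientation'],degrees=True)
for w in([.30,-.48,.35],[.36,-.3,.36]): print(R.inv().apply(np.array(w)-o['tool_pos'])/.2)
E
```

```text
-0.6 101 x [0.722 0.755 0.829] z at xmin 0.1513708389248616
-0.3 1094 x [0.732 0.734 0.738] z at xmin 0.19014946502487906
-0.2 16532 x [0.569 0.571 0.585] z at xmin 0.46791578026775205
-0.1 26690 x [0.569 0.569 0.574] z at xmin 0.4583537649605343
-0.0 25475 x [0.548 0.55  0.553] z at xmin 0.377631479692198
0.1 4259 x [0.568 0.569 0.569] z at xmin 0.5851043600290402
0.1
[ 0.609  0.606 -0.551]
[ 1.356  1.191 -0.6  ]
```

```bash
python3 -m handwheel '[[[0.6,0.6,-0.55],[0,0,-0.097]],[[0.6,0.6,-0.55],[0,0,-0.097]],[[0.6,0.6,-0.55],[0,0,-0.097]],[[0.6,0.6,-0.55],[0,0,-0.097]],[[0.6,0.6,-0.55],[0,0,-0.097]]]' -1
cat > nxt.py <<'E'
import sys,numpy as np
from plant import *
from scipy.spatial.transform import Rotation as Rn
o=get_obs();R=Rn.from_euler('xyz',o['orientation'],degrees=True)
print(o['clock'],o['tool_pos'].round(4),o['orientation'].round(1),'F',o['force'].round(1),'j',o['joint_pos'].round(0))
for a in sys.argv[1:]: print(a,(R.inv().apply(np.array(eval(a))-o['tool_pos'])/.2).round(3))
print('yaw share', -((180-o['orientation'][2]+180)%360-180)/360)
E
python3 nxt.py [.38,-.3,.36]
```

```text
clock: 0.52
tool_pos: [0.3, -0.4806, 0.3518]
orientation: [180.0, 0.0, 144.9]
force: [1.2, 0.1, 1.1]
opening: 0.0875
0.5167 [ 0.3    -0.4806  0.3518] [180.    0.  144.9] F [1.2 0.1 1.1] j [-38.   7.  -3.  -0. -80.   3.]
[.38,-.3,.36] [ 0.191  0.969 -0.041]
yaw share -0.0974126240971386
```

```bash
python3 -m handwheel '[[[0.19,0.97,-0.04],[0,0,-0.0974]],[[0.19,0.97,-0.04],[0,0,-0.0974]],[[0.19,0.97,-0.04],[0,0,-0.0974]],[[0.19,0.97,-0.04],[0,0,-0.0974]],[[0.19,0.97,-0.04],[0,0,-0.0974]]]'
python3 -m handwheel '[[[-0.15,0.95,0],[0,0,0]],[[-0.15,0.95,0],[0,0,0]],[[-0.15,0.95,0],[0,0,0]],[[-0.15,0.95,0],[0,0,0]],[[-0.15,0.95,0],[0,0,0]]]'
python3 -m handwheel '[[[-0.1,0.95,0],[0,0,0]],[[-0.1,0.95,0],[0,0,0]],[[-0.1,0.95,0],[0,0,0]],[[-0.1,0.95,0],[0,0,0]],[[-0.1,0.95,0],[0,0,0]]]'
python3 nxt.py [.4915,.2,.36] [.4915,.321,.36]
```

```text
clock: 0.93
tool_pos: [0.3815, -0.2997, 0.3587]
orientation: [180.0, 0.0, -180.0]
force: [0.9, -0.6, -0.0]
opening: 0.0876
clock: 1.35
tool_pos: [0.412, -0.1096, 0.3586]
orientation: [180.0, 0.0, 179.7]
force: [1.4, 0.0, 0.7]
opening: 0.0877
clock: 1.77
tool_pos: [0.4332, 0.0806, 0.3584]
orientation: [180.0, -0.0, 179.7]
force: [0.6, -0.0, -0.2]
opening: 0.0877
1.7667 [0.4332 0.0806 0.3584] [180.   -0.  179.7] F [ 0.6 -0.  -0.2] j [ 36.  -6. -15.  -0. -81. -37.]
[.4915,.2,.36] [-0.288  0.598 -0.008]
[.4915,.321,.36] [-0.285  1.203 -0.007]
yaw share -0.0007741551865680189
```

```bash
python3 -m handwheel '[[[-0.28,0.6,0],[0,0,0]],[[-0.28,0.6,0],[0,0,0]],[[-0.28,0.6,0],[0,0,0]],[[-0.285,1,0],[0,0,0]],[[-0.285,1,0],[0,0,0]]]'
python3 -m handwheel '[[[0,0.2,0],[0,0,0]],[[0,0.2,0.1],[0,0,0]],[[0,0.2,0.1],[0,0,0]],[[0,0.2,0.1],[0,0,0]]]'
python3 nxt.py [.4915,.3205,.267]
python3 - <<'E'
from plant import *
import cv2,numpy as np
for n in("scene","top"):
    s=snapshot(n); np.savez(f"{n}1.npz",**s)
    c=s["color"][80:230,200:400] if n=="scene" else s["color"][150:300,120:320]
    cv2.imwrite(f"pics/{n}1.png",cv2.resize(c[:,:,::-1],None,fx=3,fy=3))
a=cv2.imread("pics/scene1.png")
E
```

```text
clock: 2.18
tool_pos: [0.4918, 0.2753, 0.3578]
orientation: [-179.9, -0.1, 179.6]
force: [0.9, 0.7, 0.4]
opening: 0.0876
clock: 2.52
tool_pos: [0.4913, 0.3133, 0.3373]
orientation: [-179.8, -0.1, 179.7]
force: [-1.3, -0.2, 0.6]
opening: 0.0875
2.5167 [0.4913 0.3133 0.3373] [-1.798e+02 -1.000e-01  1.797e+02] F [-1.3 -0.2  0.6] j [ 52.   9.  -2.  -0. -79. -52.]
[.4915,.3205,.267] [-0.002  0.037  0.351]
yaw share -0.0009214371626006665
```

View pics/scene1.png

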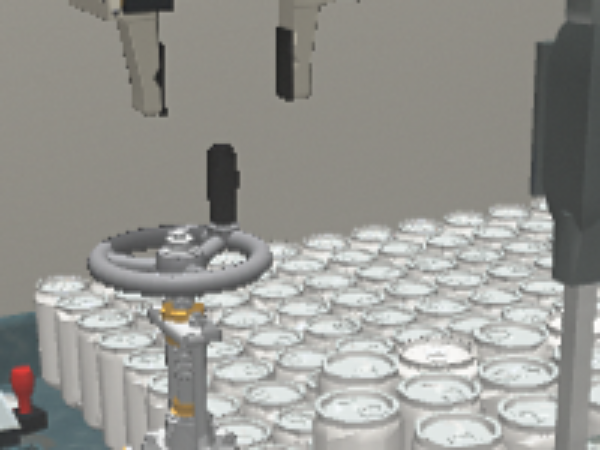

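The crop shows the open fingers (tips at about (150,110) and (290,95)) straddling the handle at (222,150), a little above it. I'll descend and close.

```bash
python3 -m handwheel '[[[0,0.035,0.15],[0,0,0]],[[0,0.035,0.25],[0,0,0]],[[0,0.035,0.35],[0,0,0]],[[0,0.035,0.35],[0,0,0]],[[0,0.035,0.35],[0,0,0]]]'
python3 -m handwheel '[[[0,0,0],[0,0,0]],[[0,0,0],[0,0,0]],[[0,0,0],[0,0,0]],[[0,0,0],[0,0,0]],[[0,0,0],[0,0,0]]]' 1
python3 -m handwheel '[[[0,0,0],[0,0,0]],[[0,0,0],[0,0,0]],[[0,0,0],[0,0,0]]]'
python3 nxt.py
python3 - <<'E'
import numpy as np
c=np.array([.446,.291]); g=np.array([.4915,.3205])-c; r=.054; a0=np.degrees(np.arctan2(g[1],g[0])); print(a0,np.hypot(*g))
E
```

```text
clock: 3.03
tool_pos: [0.4923, 0.3195, 0.2695]
orientation: [-180.0, 0.0, 179.6]
force: [0.3, 0.7, 0.3]
opening: 0.0876
clock: 3.45
tool_pos: [0.4921, 0.3207, 0.2692]
orientation: [180.0, 0.0, 179.6]
force: [0.4, -0.4, -0.6]
opening: 0.0597
clock: 3.7
tool_pos: [0.492, 0.3206, 0.2686]
orientation: [-180.0, -0.0, 179.6]
force: [-0.6, 0.5, -0.4]
opening: 0.0395
3.7 [0.492  0.3206 0.2686] [-180.    -0.   179.6] F [-0.6  0.5 -0.4] j [ 52.  11.  -8.   0. -70. -53.]
yaw share -0.0010308107515447616
32.95742485711505 0.05422637734534735
```

```bash
python3 -m handwheel '[[[0,0,0],[0,0,0]],[[0,0,0],[0,0,0]],[[0,0,0],[0,0,0]],[[0,0,0],[0,0,0]],[[0,0,0],[0,0,0]]]'
python3 -m handwheel '[[[0,0,0],[0,0,0]],[[0,0,0],[0,0,0]]]'
cat > arc.py <<'E'
# arc.py a0 step n ncalls : rows along the handle's path from angle a0
import sys,numpy as np
a,st=map(float,sys.argv[1:3]);n,k=map(int,sys.argv[3:5]);r=.054
y=np.radians(179.6);X=np.array([np.cos(y),np.sin(y)]);Y=np.array([np.sin(y),-np.cos(y)])
P=lambda d:r*np.array([np.cos(np.radians(d)),np.sin(np.radians(d))])
for c in range(k):
    s='['+','.join('[[%.3f,%.3f,%.3f],[0,0,0]]'%(*(np.array([X,Y])@(P(a+st*i)-P(a))/.2),-.016*st*i/360/.2) for i in range(1,n+1))+']'
    print(a,s); a+=st*n
E
cat > st.py <<'E'
import numpy as np
from plant import *
o=get_obs();p=o['tool_pos'];c=np.array([.446,.291]);d=p[:2]-c;a=np.arctan2(d[1],d[0]);t=np.array([-np.sin(a),np.cos(a)]);F=o['force']
print('t%.2f ang %.1f r %.4f z %.4f Ftan %.2f Frad %.2f Fz %.2f open %.4f rpy %s'%(o['clock'],np.degrees(a),np.hypot(*d),p[2],F[:2]@t,F[:2]@d/np.hypot(*d),F[2],o['opening'],o['orientation'].round(1)))
E
python3 st.py; python3 arc.py 33 6 5 1; python3 arc.py 63 10 5 9
```

```text
clock: 4.12
tool_pos: [0.4924, 0.3208, 0.2687]
orientation: [180.0, 0.0, 179.6]
force: [3.4, 1.4, -0.7]
opening: 0.0209
clock: 4.28
tool_pos: [0.4924, 0.3208, 0.2686]
orientation: [180.0, 0.0, 179.6]
force: [4.5, 1.0, -0.7]
opening: 0.0201
t4.28 ang 32.7 r 0.0551 z 0.2686 Ftan -1.64 Frad 4.31 Fz -0.74 open 0.0201 rpy [180.    0.  179.6]
33.0 [[[0.017,0.023,-0.001],[0,0,0]],[[0.036,0.044,-0.003],[0,0,0]],[[0.057,0.062,-0.004],[0,0,0]],[[0.080,0.079,-0.005],[0,0,0]],[[0.105,0.093,-0.007],[0,0,0]]]
63.0 [[[0.044,0.017,-0.002],[0,0,0]],[[0.090,0.027,-0.004],[0,0,0]],[[0.137,0.028,-0.007],[0,0,0]],[[0.183,0.021,-0.009],[0,0,0]],[[0.228,0.006,-0.011],[0,0,0]]]
113.0 [[[0.041,-0.022,-0.002],[0,0,0]],[[0.078,-0.052,-0.004],[0,0,0]],[[0.110,-0.087,-0.007],[0,0,0]],[[0.134,-0.127,-0.009],[0,0,0]],[[0.152,-0.171,-0.011],[0,0,0]]]
163.0 [[[0.009,-0.046,-0.002],[0,0,0]],[[0.011,-0.093,-0.004],[0,0,0]],[[0.004,-0.140,-0.007],[0,0,0]],[[-0.011,-0.184,-0.009],[0,0,0]],[[-0.033,-0.226,-0.011],[0,0,0]]]
213.0 [[[-0.029,-0.037,-0.002],[0,0,0]],[[-0.064,-0.068,-0.004],[0,0,0]],[[-0.105,-0.093,-0.007],[0
[... 204 characters left out ...]
0,0]],[[-0.217,0.072,-0.011],[0,0,0]]]
313.0 [[[-0.031,0.035,-0.002],[0,0,0]],[[-0.056,0.075,-0.004],[0,0,0]],[[-0.073,0.119,-0.007],[0,0,0]],[[-0.083,0.165,-0.009],[0,0,0]],[[-0.084,0.212,-0.011],[0,0,0]]]
363.0 [[[0.007,0.047,-0.002],[0,0,0]],[[0.022,0.091,-0.004],[0,0,0]],[[0.044,0.133,-0.007],[0,0,0]],[[0.073,0.170,-0.009],[0,0,0]],[[0.109,0.201,-0.011],[0,0,0]]]
413.0 [[[0.040,0.025,-0.002],[0,0,0]],[[0.084,0.042,-0.004],[0,0,0]],[[0.130,0.051,-0.007],[0,0,0]],[[0.177,0.053,-0.009],[0,0,0]],[[0.224,0.046,-0.011],[0,0,0]]]
463.0 [[[0.045,-0.015,-0.002],[0,0,0]],[[0.086,-0.037,-0.004],[0,0,0]],[[0.123,-0.066,-0.007],[0,0,0]],[[0.154,-0.102,-0.009],[0,0,0]],[[0.179,-0.142,-0.011],[0,0,0]]]
```

```bash
python3 -m handwheel '[[[0.017,0.023,-0.001],[0,0,0]],[[0.036,0.044,-0.003],[0,0,0]],[[0.057,0.062,-0.004],[0,0,0]],[[0.080,0.079,-0.005],[0,0,0]],[[0.105,0.093,-0.007],[0,0,0]]]' >/dev/null; python3 st.py
python3 -m handwheel '[[[0.044,0.017,-0.002],[0,0,0]],[[0.090,0.027,-0.004],[0,0,0]],[[0.137,0.028,-0.007],[0,0,0]],[[0.183,0.021,-0.009],[0,0,0]],[[0.228,0.006,-0.011],[0,0,0]]]'>/dev/null; python3 st.py
```

```text
t4.70 ang 63.1 r 0.0541 z 0.2700 Ftan -1.70 Frad -1.04 Fz 0.60 open 0.0206 rpy [-180.    -0.   179.6]
t5.12 ang 113.9 r 0.0527 z 0.2722 Ftan -3.55 Frad -11.85 Fz 1.17 open 0.0204 rpy [-179.8    0.   179.6]
```

```bash
sed -i 's/\[.446,.291\]/[.4476,.2903]/' st.py
python3 -m handwheel '[[[0.039,-0.025,-0.002],[0,0,0]],[[0.076,-0.057,-0.004],[0,0,0]],[[0.107,-0.092,-0.007],[0,0,0]],[[0.132,-0.132,-0.009],[0,0,0]],[[0.150,-0.176,-0.011],[0,0,0]]]' >/dev/null; python3 st.py
python3 -m handwheel '[[[0.009,-0.046,-0.002],[0,0,0]],[[0.011,-0.093,-0.004],[0,0,0]],[[0.004,-0.140,-0.007],[0,0,0]],[[-0.011,-0.184,-0.009],[0,0,0]],[[-0.033,-0.226,-0.011],[0,0,0]]]' >/dev/null; python3 st.py
```

```text
t5.53 ang 164.0 r 0.0540 z 0.2745 Ftan -2.80 Frad -17.39 Fz -7.18 open 0.0205 rpy [-180.     0.2  179.7]
t5.95 ang -148.4 r 0.0540 z 0.2765 Ftan -2.78 Frad -10.50 Fz -6.61 open 0.0205 rpy [1.798e+02 1.000e-01 1.797e+02]
```

```bash
python3 - <<'E'
from h import *
p=np.array([[.4924,.3208],[.4705,.3392],[.4247,.3392],[.3957,.3052],[.4016,.2620]])
print(circ(p))
from scipy.optimize import least_squares
s=least_squares(lambda c:np.hypot(*(p-c).T)-.054,[.4476,.29]);print(s.x,s.fun)
from plant import *; o=get_obs(); print(o['force'],o['moment'],o['tool_pos'])
E
```

```text
(array([0.44770965, 0.29022853]), np.float64(0.05409102282310252))
[0.44765227 0.2903283 ] [ 1.37637647e-04 -5.13062403e-05 -6.95150854e-06  3.89255414e-05
  6.75888305e-05]
[ 7.48288162  7.87589685 -6.60971145] [ 2.61658788e+00 -2.62602967e+00 -9.31987566e-04] [0.40161675 0.26196901 0.27650747]
```

```bash
python3 -m handwheel '[[[-0.032,-0.034,0],[0,0,0]],[[-0.067,-0.064,-0.002],[0,0,0]],[[-0.108,-0.089,-0.005],[0,0,0]],[[-0.151,-0.106,-0.007],[0,0,0]],[[-0.197,-0.116,-0.009],[0,0,0]]]' >/dev/null; python3 st.py
python3 -m handwheel '[[[-0.047,-0.001,-0.002],[0,0,0]],[[-0.094,0.006,-0.004],[0,0,0]],[[-0.138,0.020,-0.007],[0,0,0]],[[-0.180,0.043,-0.009],[0,0,0]],[[-0.217,0.072,-0.011],[0,0,0]]]' >/dev/null; python3 st.py
```

```text
t6.37 ang -96.8 r 0.0542 z 0.2787 Ftan -3.35 Frad -1.46 Fz 4.91 open 0.0203 rpy [-180.    -0.   179.6]
t6.78 ang -46.1 r 0.0547 z 0.2809 Ftan -2.65 Frad -5.26 Fz 8.22 open 0.0206 rpy [-180.    -0.   179.6]
```

```bash
python3 -m handwheel '[[[-0.029,0.037,-0.005],[0,0,0]],[[-0.054,0.077,-0.007],[0,0,0]],[[-0.071,0.121,-0.010],[0,0,0]],[[-0.081,0.167,-0.012],[0,0,0]],[[-0.082,0.214,-0.014],[0,0,0]]]' >/dev/null; python3 st.py
cat >> st.py <<'E'
import sys
if len(sys.argv)>1 and abs(F[:2]@t)>float(sys.argv[1]): sys.exit(1)
E
sed -i "s/in range(1,n+1))+'\]'/in [*range(1,n+1),n])+']'/" arc.py; python3 arc.py 363 2 3 15
```

```text
t7.20 ang 4.5 r 0.0544 z 0.2833 Ftan -2.50 Frad 0.18 Fz 2.61 open 0.0207 rpy [-180.     0.   179.6]
363.0 [[[0.001,0.009,-0.000],[0,0,0]],[[0.002,0.019,-0.001],[0,0,0]],[[0.003,0.028,-0.001],[0,0,0]],[[0.003,0.028,-0.001],[0,0,0]]]
369.0 [[[0.002,0.009,-0.000],[0,0,0]],[[0.004,0.018,-0.001],[0,0,0]],[[0.006,0.028,-0.001],[0,0,0]],[[0.006,0.028,-0.001],[0,0,0]]]
375.0 [[[0.003,0.009,-0.000],[0,0,0]],[[0.006,0.018,-0.001],[0,0,0]],[[0.009,0.027,-0.001],[0,0,0]],[[0.009,0.027,-0.001],[0,0,0]]]
381.0 [[[0.004,0.009,-0.000],[0,0,0]],[[0.007,0.017,-0.001],[0,0,0]],[[0.012,0.026,-0.001],[0,0,0]],[[0.012,0.026,-0.001],[0,0,0]]]
387.0 [[[0.004,0.008,-0.000],[0,0,0]],[[0.009,0.016,-0.001],[0,0,0]],[[0.014,0.024,-0.001],[0,0,0]],[[0.014,0.024,-0.001],[0,0,0]]]
393.0 [[[0.005,0.008,-0.000],[0,0,0]],[[0.011,0.015,-0.001],[0,0,0]],[[0.017,0.023,-0.001],[0,0,0]],[[0.017,0.023,-0.001],[0,0,0]]]
399.0 [[[0.006,0.007,-0.000],[0,0,0]],[[0.012,0.014,-0.001],[0,0,0]],[[0.019,0.021,-0.001],[0,0,0]],[[0.019,0.021,-0.001],[0,0,0]]]
405.0 [[[0.007,0.006,-0.000],[0,0,0]],[[0.014,0.013,-0.001],[0,0,0]],[[0.021
[... 281 characters left out ...]
,0,0]],[[0.025,0.014,-0.001],[0,0,0]]]
423.0 [[[0.008,0.004,-0.000],[0,0,0]],[[0.017,0.008,-0.001],[0,0,0]],[[0.026,0.011,-0.001],[0,0,0]],[[0.026,0.011,-0.001],[0,0,0]]]
429.0 [[[0.009,0.003,-0.000],[0,0,0]],[[0.018,0.006,-0.001],[0,0,0]],[[0.027,0.009,-0.001],[0,0,0]],[[0.027,0.009,-0.001],[0,0,0]]]
435.0 [[[0.009,0.002,-0.000],[0,0,0]],[[0.018,0.004,-0.001],[0,0,0]],[[0.028,0.006,-0.001],[0,0,0]],[[0.028,0.006,-0.001],[0,0,0]]]
441.0 [[[0.009,0.001,-0.000],[0,0,0]],[[0.019,0.002,-0.001],[0,0,0]],[[0.028,0.003,-0.001],[0,0,0]],[[0.028,0.003,-0.001],[0,0,0]]]
447.0 [[[0.009,0.000,-0.000],[0,0,0]],[[0.019,0.000,-0.001],[0,0,0]],[[0.028,-0.000,-0.001],[0,0,0]],[[0.028,-0.000,-0.001],[0,0,0]]]
```

```bash

python3 -m handwheel '[[[0.001,0.014,-0.0006],[0,0,0]],[[0.003,0.028,-0.0013],[0,0,0]],[[0.003,0.028,-0.0013],[0,0,0]]]' >/dev/null && python3 st.py 5 &&
python3 -m handwheel '[[[0.003,0.014,-0.0006],[0,0,0]],[[0.006,0.028,-0.0013],[0,0,0]],[[0.006,0.028,-0.0013],[0,0,0]]]' >/dev/null && python3 st.py 5 &&
python3 -m handwheel '[[[0.004,0.014,-0.0006],[0,0,0]],[[0.009,0.027,-0.0013],[0,0,0]],[[0.009,0.027,-0.0013],[0,0,0]]]' >/dev/null && python3 st.py 5 &&
python3 -m handwheel '[[[0.006,0.013,-0.0006],[0,0,0]],[[0.012,0.026,-0.0013],[0,0,0]],[[0.012,0.026,-0.0013],[0,0,0]]]' >/dev/null && python3 st.py 5 &&
python3 -m handwheel '[[[0.007,0.012,-0.0006],[0,0,0]],[[0.014,0.024,-0.0013],[0,0,0]],[[0.014,0.024,-0.0013],[0,0,0]]]' >/dev/null && python3 st.py 5 &&
python3 -m handwheel '[[[0.008,0.012,-0.0006],[0,0,0]],[[0.017,0.023,-0.0013],[0,0,0]],[[0.017,0.023,-0.0013],[0,0,0]]]' >/dev/null && python3 st.py 5 &&
python3 -m handwheel '[[[0.009,0.011,-0.0006],[0,0,0]],[[0.019,0.021,-0.0013],[0,0,0]],[[0.019,0.021,-0.0013],[0,0,0]]]' >/dev/null && python3 st.py 5 &&
python3 -m handwheel '[[[0.010,0.010,-0.0006],[0,0,0]],[[0.021,0.019,-0.0013],[0,0,0]],[[0.021,0.019,-0.0013],[0,0,0]]]' >/dev/null && python3 st.py 5 &&
python3 -m handwheel '[[[0.011,0.008,-0.0006],[0,0,0]],[[0.023,0.016,-0.0013],[0,0,0]],[[0.023,0.016,-0.0013],[0,0,0]]]' >/dev/null && python3 st.py 5 
python3 arc.py 465 2 3 14 | sed 's/\[\[\[.*\],\[\[/[[/'
```

```text
t7.45 ang 11.2 r 0.0543 z 0.2836 Ftan 1.65 Frad 5.80 Fz -0.55 open 0.0204 rpy [1.799e+02 1.000e-01 1.797e+02]
t7.70 ang 16.8 r 0.0543 z 0.2839 Ftan 0.01 Frad 5.82 Fz -0.90 open 0.0206 rpy [1.799e+02 1.000e-01 1.797e+02]
t7.95 ang 22.8 r 0.0542 z 0.2841 Ftan -0.65 Frad 4.44 Fz -0.89 open 0.0205 rpy [179.9   0.  179.7]
t8.20 ang 28.8 r 0.0542 z 0.2844 Ftan -0.46 Frad 5.43 Fz -0.42 open 0.0204 rpy [179.9   0.  179.7]
t8.45 ang 34.6 r 0.0542 z 0.2847 Ftan 0.07 Frad 4.01 Fz -1.43 open 0.0203 rpy [180.    0.  179.6]
t8.70 ang 40.6 r 0.0541 z 0.2849 Ftan -1.24 Frad 3.14 Fz 0.47 open 0.0205 rpy [180.   -0.  179.6]
t8.95 ang 46.6 r 0.0541 z 0.2852 Ftan -0.34 Frad 1.66 Fz 0.55 open 0.0203 rpy [180.   -0.  179.6]
t9.20 ang 52.6 r 0.0541 z 0.2854 Ftan -1.39 Frad 0.15 Fz 0.76 open 0.0205 rpy [-180.    -0.   179.6]
t9.45 ang 58.5 r 0.0541 z 0.2857 Ftan -0.65 Frad -0.34 Fz 1.50 open 0.0208 rpy [-180.    -0.   179.6]
465.0 [[0.027,-0.009,-0.001],[0,0,0]]]
471.0 [[0.026,-0.012,-0.001],[0,0,0]]]
477.0 [[0.024,-0.014,-0.001],[0,0,0]]]
483.0 [[0.023,-0.017,-0.001],[0,0,0]]]
489.0 [[0.021,-0.019,-0.001],[0,0,0]]]
495.0 [[0.019,-0.021,-0.001],[0,0,0]]]
501.0 [[0.016,-0.023,-0.001],[0,0,0]]]
507.0 [[0.014,-0.025,-0.001],[0,0,0]]]
513.0 [[0.011,-0.026,-0.001],[0,0,0]]]
519.0 [[0.009,-0.027,-0.001],[0,0,0]]]
525.0 [[0.006,-0.028,-0.001],[0,0,0]]]
531.0 [[0.003,-0.028,-0.001],[0,0,0]]]
537.0 [[-0.000,-0.028,-0.001],[0,0,0]]]
543.0 [[-0.003,-0.028,-0.001],[0,0,0]]]
```

```bash

python3 -m handwheel '[[[0.012,0.007,-0.0006],[0,0,0]],[[0.025,0.014,-0.0013],[0,0,0]],[[0.025,0.014,-0.0013],[0,0,0]]]' >/dev/null && python3 st.py 4.5 &&
python3 -m handwheel '[[[0.013,0.006,-0.0006],[0,0,0]],[[0.026,0.011,-0.0013],[0,0,0]],[[0.026,0.011,-0.0013],[0,0,0]]]' >/dev/null && python3 st.py 4.5 &&
python3 -m handwheel '[[[0.014,0.005,-0.0006],[0,0,0]],[[0.027,0.009,-0.0013],[0,0,0]],[[0.027,0.009,-0.0013],[0,0,0]]]' >/dev/null && python3 st.py 4.5 &&
python3 -m handwheel '[[[0.014,0.003,-0.0006],[0,0,0]],[[0.028,0.006,-0.0013],[0,0,0]],[[0.028,0.006,-0.0013],[0,0,0]]]' >/dev/null && python3 st.py 4.5 &&
python3 -m handwheel '[[[0.014,0.002,-0.0006],[0,0,0]],[[0.028,0.003,-0.0013],[0,0,0]],[[0.028,0.003,-0.0013],[0,0,0]]]' >/dev/null && python3 st.py 4.5 &&
python3 -m handwheel '[[[0.014,0,-0.0006],[0,0,0]],[[0.028,0,-0.0013],[0,0,0]],[[0.028,0,-0.0013],[0,0,0]]]' >/dev/null && python3 st.py 4.5 &&
python3 -m handwheel '[[[0.014,-0.001,-0.0006],[0,0,0]],[[0.028,-0.003,-0.0013],[0,0,0]],[[0.028,-0.003,-0.0013],[0,0,0]]]' >/dev/null && python3 st.py 4.5 &&
python3 -m handwheel '[[[0.014,-0.002,-0.0006],[0,0,0]],[[0.028,-0.006,-0.0013],[0,0,0]],[[0.028,-0.006,-0.0013],[0,0,0]]]' >/dev/null && python3 st.py 4.5 &&
python3 -m handwheel '[[[0.014,-0.004,-0.0006],[0,0,0]],[[0.027,-0.009,-0.0013],[0,0,0]],[[0.027,-0.009,-0.0013],[0,0,0]]]' >/dev/null && python3 st.py 4.5 &&
python3 -m handwheel '[[[0.013,-0.005,-0.0006],[0,0,0]],[[0.026,-0.012,-0.0013],[0,0,0]],[[0.026,-0.012,-0.0013],[0,0,0]]]' >/dev/null && python3 st.py 4.5
```

```text
t9.70 ang 64.5 r 0.0541 z 0.2859 Ftan -1.30 Frad -2.80 Fz 3.04 open 0.0207 rpy [-180.    -0.   179.6]
t9.95 ang 70.4 r 0.0541 z 0.2862 Ftan -0.76 Frad -4.14 Fz 1.70 open 0.0205 rpy [-180.    -0.   179.6]
t10.20 ang 76.3 r 0.0541 z 0.2864 Ftan -0.20 Frad -5.01 Fz 2.31 open 0.0206 rpy [-179.9   -0.   179.6]
t10.45 ang 82.1 r 0.0541 z 0.2867 Ftan -1.23 Frad -6.40 Fz 3.80 open 0.0205 rpy [-179.9   -0.   179.6]
t10.70 ang 88.0 r 0.0541 z 0.2870 Ftan -1.03 Frad -6.74 Fz 3.62 open 0.0202 rpy [-179.9   -0.   179.6]
t10.95 ang 93.8 r 0.0540 z 0.2873 Ftan -0.17 Frad -7.70 Fz 2.55 open 0.0204 rpy [-179.9   -0.   179.6]
t11.20 ang 99.7 r 0.0540 z 0.2875 Ftan -0.52 Frad -7.45 Fz 3.11 open 0.0202 rpy [-179.9    0.   179.6]
t11.45 ang 105.7 r 0.0540 z 0.2878 Ftan -0.45 Frad -8.78 Fz 1.79 open 0.0205 rpy [-179.9    0.   179.6]
t11.70 ang 111.5 r 0.0540 z 0.2880 Ftan -1.09 Frad -8.96 Fz 2.60 open 0.0204 rpy [-179.9    0.   179.6]
t11.95 ang 117.5 r 0.0539 z 0.2883 Ftan -0.12 Frad -8.67 Fz 0.48 open 0.0201 rpy [-179.9    0.   179.6]
```

```bash

python3 -m handwheel '[[[0.011,-0.010,-0.0006],[0,0,0]],[[0.023,-0.017,-0.0013],[0,0,0]],[[0.023,-0.017,-0.0013],[0,0,0]]]' >/dev/null && python3 st.py 4.5 &&
python3 -m handwheel '[[[0.012,-0.008,-0.0006],[0,0,0]],[[0.023,-0.017,-0.0013],[0,0,0]],[[0.023,-0.017,-0.0013],[0,0,0]]]' >/dev/null && python3 st.py 4.5 &&
python3 -m handwheel '[[[0.011,-0.009,-0.0006],[0,0,0]],[[0.021,-0.019,-0.0013],[0,0,0]],[[0.021,-0.019,-0.0013],[0,0,0]]]' >/dev/null && python3 st.py 4.5 &&
python3 -m handwheel '[[[0.010,-0.010,-0.0006],[0,0,0]],[[0.019,-0.021,-0.0013],[0,0,0]],[[0.019,-0.021,-0.0013],[0,0,0]]]' >/dev/null && python3 st.py 4.5 &&
python3 -m handwheel '[[[0.008,-0.011,-0.0006],[0,0,0]],[[0.016,-0.023,-0.0013],[0,0,0]],[[0.016,-0.023,-0.0013],[0,0,0]]]' >/dev/null && python3 st.py 4.5 &&
python3 -m handwheel '[[[0.007,-0.012,-0.0006],[0,0,0]],[[0.014,-0.025,-0.0013],[0,0,0]],[[0.014,-0.025,-0.0013],[0,0,0]]]' >/dev/null && python3 st.py 4.5 &&
python3 -m handwheel '[[[0.006,-0.013,-0.0006],[0,0,0]],[[0.011,-0.026,-0.0013],[0,0,0]],[[0.011,-0.026,-0.0013],[0,0,0]]]' >/dev/null && python3 st.py 4.5 &&
python3 -m handwheel '[[[0.005,-0.013,-0.0006],[0,0,0]],[[0.009,-0.027,-0.0013],[0,0,0]],[[0.009,-0.027,-0.0013],[0,0,0]]]' >/dev/null && python3 st.py 4.5 &&
python3 -m handwheel '[[[0.003,-0.014,-0.0006],[0,0,0]],[[0.006,-0.028,-0.0013],[0,0,0]],[[0.006,-0.028,-0.0013],[0,0,0]]]' >/dev/null && python3 st.py 4.5 &&
python3 -m handwheel '[[[0.001,-0.014,-0.0006],[0,0,0]],[[0.003,-0.028,-0.0013],[0,0,0]],[[0.003,-0.028,-0.0013],[0,0,0]]]' >/dev/null && python3 st.py 4.5
python3 arc.py 537 2 3 20 | sed 's/\[\[\[.*\],\[\[/[[/'
```

```text
t12.20 ang 123.2 r 0.0538 z 0.2886 Ftan -0.22 Frad -7.76 Fz -0.28 open 0.0202 rpy [-180.     0.   179.6]
t12.45 ang 129.2 r 0.0538 z 0.2888 Ftan -0.37 Frad -7.50 Fz -0.49 open 0.0204 rpy [-1.800e+02  1.000e-01  1.796e+02]
t12.70 ang 135.1 r 0.0538 z 0.2891 Ftan -0.06 Frad -8.32 Fz -0.33 open 0.0204 rpy [-1.800e+02  1.000e-01  1.796e+02]
t12.95 ang 140.9 r 0.0538 z 0.2893 Ftan -1.05 Frad -8.82 Fz -1.17 open 0.0204 rpy [-1.800e+02  1.000e-01  1.796e+02]
t13.20 ang 146.6 r 0.0538 z 0.2896 Ftan 0.15 Frad -9.13 Fz -2.48 open 0.0203 rpy [1.800e+02 1.000e-01 1.796e+02]
t13.45 ang 152.5 r 0.0538 z 0.2899 Ftan -0.11 Frad -9.22 Fz -2.31 open 0.0204 rpy [1.800e+02 1.000e-01 1.796e+02]
t13.70 ang 158.2 r 0.0537 z 0.2901 Ftan -0.58 Frad -8.18 Fz -3.53 open 0.0206 rpy [1.799e+02 1.000e-01 1.796e+02]
t13.95 ang 164.0 r 0.0537 z 0.2904 Ftan -0.07 Frad -8.77 Fz -2.45 open 0.0206 rpy [1.799e+02 1.000e-01 1.796e+02]
t14.20 ang 169.8 r 0.0537 z 0.2906 Ftan -1.33 Frad -7.85 Fz -3.04 open 0.0203 rpy [1.799e+02 1.000e-01 1.796e+02]
t14.45 ang 174.9 r 0.0537 z 0.2909 Ftan -2.52 Frad -7.41 Fz -5.15 open 0.0203 rpy [1.798e+02 1.000e-01 1.796e+02]
537.0 [[-0.000,-0.028,-0.001],[0,0,0]]]
543.0 [[-0.003,-0.028,-0.001],[0,0,0]]]
549.0 [[-0.006,-0.028,-0.001],[0,0,0]]]
555.0 [[-0.009,-0.027,-0.001],[0,0,0]]]
561.0 [[-0.012,-0.026,-0.001],[0,0,0]]]
567.0 [[-0.014,-0.024,-0.001],[0,0,0]]]
573.0 [[-0.017,-0.023,-0.001],[0,0,0]]]
579.0 [[-0.019,-0.021,-0.001],[0,0,0]]]
585.0 [[-0.021,-0.019,-0.001],[0,0,0]]]
591.0 [[-0.023,-0.016,-0.001],[0,0,0]]]
597.0 [[-0.025,-0.014,-0.001],[0,0,0]]]
603.0 [[-0.026,-0.011,-0.001],[0,0,0]]]
609.0 [[-0.027,-0.009,-0.001],[0,0,0]]]
615.0 [[-0.028,-0.006,-0.001],[0,0,0]]]
621.0 [[-0.028,-0.003,-0.001],[0,0,0]]]
627.0 [[-0.028,0.000,-0.001],[0,0,0]]]
633.0 [[-0.028,0.003,-0.001],[0,0,0]]]
639.0 [[-0.028,0.006,-0.001],[0,0,0]]]
645.0 [[-0.027,0.009,-0.001],[0,0,0]]]
651.0 [[-0.026,0.012,-0.001],[0,0,0]]]
```

```bash

python3 -m handwheel '[[[-0.002,-0.0095,-0.0004],[0,0,0]],[[-0.002,-0.0095,-0.0004],[0,0,0]]]' >/dev/null && python3 st.py 6 &&
python3 -m handwheel '[[[0,-0.0095,-0.0004],[0,0,0]],[[0,-0.0095,-0.0004],[0,0,0]]]' >/dev/null && python3 st.py 6 &&
python3 -m handwheel '[[[-0.0005,-0.0095,-0.0004],[0,0,0]],[[-0.0005,-0.0095,-0.0004],[0,0,0]]]' >/dev/null && python3 st.py 6
```

```text
t14.62 ang 176.1 r 0.0536 z 0.2909 Ftan -6.04 Frad -4.35 Fz -4.22 open 0.0208 rpy [1.797e+02 1.000e-01 1.796e+02]
```

```bash

python3 -m handwheel '[[[0,-0.005,-0.0002],[0,0,0]],[[0,-0.005,-0.0002],[0,0,0]]]' >/dev/null && python3 st.py 7.5 &&
python3 -m handwheel '[[[0,-0.005,-0.0002],[0,0,0]],[[0,-0.005,-0.0002],[0,0,0]]]' >/dev/null && python3 st.py 7.5
python3 -m handwheel '[[[0,0,0],[0,0,0]],[[0,0,0],[0,0,0]],[[0,0,0],[0,0,0]]]' >/dev/null && python3 st.py 
for a in 538 488; do python3 arc.py $a -10 5 1; done
```

```text
t14.78 ang 176.6 r 0.0536 z 0.2909 Ftan -7.28 Frad -3.95 Fz -5.37 open 0.0205 rpy [1.797e+02 1.000e-01 1.797e+02]
t14.95 ang 177.4 r 0.0536 z 0.2909 Ftan -8.09 Frad -3.75 Fz -5.16 open 0.0201 rpy [1.796e+02 1.000e-01 1.797e+02]
t15.20 ang 177.3 r 0.0536 z 0.2910 Ftan -7.98 Frad -3.74 Fz -5.25 open 0.0205 rpy [1.797e+02 1.000e-01 1.797e+02]
538.0 [[[-0.005,0.047,0.002],[0,0,0]],[[-0.019,0.092,0.004],[0,0,0]],[[-0.040,0.134,0.007],[0,0,0]],[[-0.068,0.172,0.009],[0,0,0]],[[-0.102,0.204,0.011],[0,0,0]],[[-0.102,0.204,0.011],[0,0,0]]]
488.0 [[[-0.039,0.026,0.002],[0,0,0]],[[-0.082,0.045,0.004],[0,0,0]],[[-0.128,0.056,0.007],[0,0,0]],[[-0.175,0.058,0.009],[0,0,0]],[[-0.222,0.053,0.011],[0,0,0]],[[-0.222,0.053,0.011],[0,0,0]]]
```

```bash

python3 -m handwheel '[[[-0.006,0.047,0.003],[0,0,0]],[[-0.021,0.092,0.006],[0,0,0]],[[-0.042,0.134,0.009],[0,0,0]],[[-0.070,0.172,0.011],[0,0,0]],[[-0.104,0.204,0.013],[0,0,0]]]' >/dev/null; python3 st.py
python3 -m handwheel '[[[-0.039,0.026,0.002],[0,0,0]],[[-0.082,0.045,0.004],[0,0,0]],[[-0.128,0.056,0.007],[0,0,0]],[[-0.175,0.058,0.009],[0,0,0]],[[-0.222,0.053,0.011],[0,0,0]]]' >/dev/null; python3 st.py
python3 -m handwheel '[[[0,0,0],[0,0,0]],[[0,0,0],[0,0,0]],[[0,0,0],[0,0,0]]]' >/dev/null && python3 st.py
```

```text
t15.62 ang 128.5 r 0.0534 z 0.2887 Ftan 1.67 Frad 4.05 Fz 4.16 open 0.0204 rpy [179.9  -0.  179.7]
t16.03 ang 76.7 r 0.0538 z 0.2865 Ftan 2.27 Frad 2.50 Fz 4.44 open 0.0205 rpy [1.798e+02 1.000e-01 1.797e+02]
t16.28 ang 76.1 r 0.0536 z 0.2865 Ftan -2.12 Frad 6.96 Fz -0.34 open 0.0205 rpy [1.798e+02 1.000e-01 1.796e+02]
```

```bash

python3 -m handwheel '[[[0,0,0],[0,0,0]],[[0,0,0],[0,0,0]],[[0,0,0],[0,0,0]],[[0,0,0],[0,0,0]],[[0,0,0],[0,0,0]]]' -1 >/dev/null
python3 -m handwheel '[[[0,0,0],[0,0,0]],[[0,0,0],[0,0,0]],[[0,0,0],[0,0,0]],[[0,0,0],[0,0,0]]]'
python3 -m handwheel '[[[0,0,-0.1],[0,0,0]],[[0,0,-0.2],[0,0,0]],[[0,0,-0.35],[0,0,0]],[[0,0,-0.5],[0,0,0]],[[0,0,-0.5],[0,0,0]]]' 
python3 -m handwheel '[[[0,-0.2,0],[0,0,0]],[[0,-0.4,0],[0,0,0]],[[0,-0.6,0],[0,0,0]],[[0,-0.8,0],[0,0,0]],[[0,-0.8,0],[0,0,0]]]' 
python3 - <<'E'
from h import *
from plant import *
for n in("scene","top"):
    s=snapshot(n); np.savez(f"{n}2.npz",**s); cv2.imwrite(f"pics/{n}2.png",s["color"][:,:,::-1])
    a=load(n+"0.npz")
    for q,z in((a,.2308),(s,.249)):
        p=comp(q,(222,135,300,190) if n=="scene" else (155,190,240,275),(z-.012,z+.012)); r=np.hypot(*(p[:,:2]-[.4477,.2903]).T); k=p[(r>.047)&(r<.062)]
        print(n,len(k),np.percentile(k[:,2],[5,50,90]))
        h=comp(q,(160,190,220,230) if n=="top" else (240,100,300,170),(z+.03,z+.09),60)
        if len(h): h=h[np.hypot(*(h[:,:2]-[.4477,.2903]).T)<.075]; print(' handle',len(h),h.mean(0).round(4),h[:,2].max())
E
```

```text
clock: 17.03
tool_pos: [0.4589, 0.3404, 0.2863]
orientation: [180.0, 0.0, 179.6]
force: [-0.6, 0.8, -0.1]
opening: 0.0747
clock: 17.45
tool_pos: [0.4607, 0.3413, 0.3929]
orientation: [179.7, 0.4, 179.6]
force: [0.8, -0.0, 0.6]
opening: 0.0876
clock: 17.87
tool_pos: [0.4571, 0.1755, 0.3875]
orientation: [180.0, 0.1, 179.5]
force: [-1.2, 1.0, 0.3]
opening: 0.0878
scene 838 [0.22204378 0.2308923  0.23441027]
 handle 140 [0.4896 0.3161 0.2764] 0.2925168507241329
scene 876 [0.24008272 0.24851406 0.2522996 ]
 handle 162 [0.4578 0.3399 0.2947] 0.31069906007999665
top 1181 [0.229604   0.23492385 0.23735965]
 handle 142 [0.4897 0.32   0.2857] 0.295941935638165
top 485 [0.24775498 0.2527863  0.25500194]
```

View pics/scene2.png

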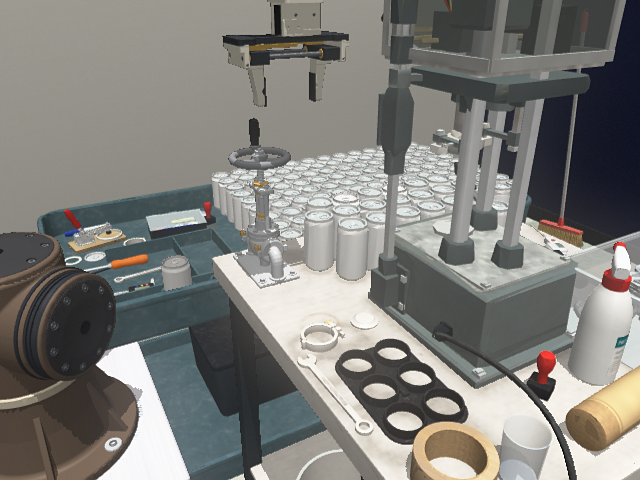

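The scene view shows the gripper clear above the valve, at about (290,60). The wheel and handle have been let go at (258,155) and (254,132), and the carrier, cap and wrench are where they were.

```bash
python3 -c "
from plant import *
o=get_obs();print(o['clock'],o['force'],abs(o['qvel']).max());print(close_job())"
```

```text
17.9667 [0.47829642 1.05188294 0.68395442] 1.8548368913018836
the job is handed in; nothing more can be done
None
```

I opened the valve to its back seat, wound it back about a quarter turn, let go and handed the job in at 18.0 s. The hand-in reports no verdict.

- **Opening:** I gripped the upright handle and wound it counterclockwise about 1.4 turns. I stopped when the force along the handle's path reached about 8 N, which I held for roughly 0.25 s. That is inside the 6–12 N firm range and well below the 16 N jam limit.
- **Winding back:** the handle went back about 98° from where I first felt the seat.
- **Final height:** the cameras show the wheel 17.8 mm above its starting height, and 17.9 mm was expected from the angle turned. That puts `wheel_hub` at about 0.1615 m in the bonnet frame, against a window of 0.1588–0.1636 m. The camera error is about 2 mm, and that height relies on the starting height they measured.
- **Clear of everything:** the gripper is open and clear of the valve, with wrist force about 1 N, which is noise. By eye in the last picture the carrier, cap and wrench have not moved; I did not measure them again.
- **Checks that failed or disagreed:**
    - My first estimate of the wheel centre was about 2 mm off. It caused sideways forces of up to 17 N on the handle until I refitted the centre from the arm's own path.
    - In the last top view the handle could not be measured (no matching points), so its final position comes from the scene camera alone.
    - The two cameras differ by about 4 mm in rim height, but they agree on the rise.

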